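Put the packing tools back into their foam inserts

TASK

The shift at the packing table is over: put the stapler, the marker, the loose roll of tape and the steel check weight back into the tool tray, each fully down on the yellow floor of the foam pocket cut to its shape, with the stapler on its base, the roll flat as it lay and the weight standing. Leave the two full jars behind the tray where they stand.

Things in the scene. Friction and masses are not known exactly. Their poses are not given: they have to be found in the camera images.
- stapler: Grey and black hand stapler lying on its base, 32 mm wide, 137 mm long, 44 mm high, 0.24 kg; its arm does not move. Origin: centre of its underside; x across (32 mm), y along its length, z up. Grip it across, in its upper half. Like the other three tools it lies on the strip before the fixed block of 112 mm high jars.
- marker: Black and white felt marker lying on its side, 17 x 130 x 18 mm, 20 g. Origin: centre of its underside; x across, y along its length, z up. Grip it across, at its middle.
- tape_roll: Loose roll of brown parcel tape lying flat (the one that is not in the red dispenser): 66 mm diameter, 48 mm high, 0.16 kg, to be treated as a solid disc. Origin: centre of its underside, z up. Grip it across its diameter in its upper part, 34 mm or more above its underside, so the fingers stay above the foam.
- check_weight: Plain steel 500 g check weight of the packing scale: standing cylinder 38 mm in diameter and 48 mm high with a small 21 mm knob above, 62 mm in all. Origin: centre of its underside, z up. Grip the cylinder in its upper part, 34 mm or so above its underside, so the fingers stay above the foam.
- foam_stapler: Fixed foam insert in the blue tray, 166 x 78 x 20 mm, charcoal, the pocket's floor yellow. Origin: centre of its underside, 3 mm above the table; x along its length, z up. Pocket centred on the origin, floor 8 mm above it, 12 mm deep, sides sloping. Wide oblong pocket for the stapler: 145 x 40 mm at its floor, 153 x 48 mm at the top, long side along x. A 56 mm wide finger channel, as deep, crosses its middle along y.
- foam_marker: Fixed foam insert in the blue tray, 166 x 78 x 20 mm, charcoal, the pocket's floor yellow. Origin: centre of its underside, 3 mm above the table; x along its length, z up. Pocket centred on the origin, floor 8 mm above it, 12 mm deep, sides sloping. Narrow oblong pocket for the marker: 138 x 25 mm at its floor, 146 x 33 mm at the top, long side along x. A 56 mm wide finger channel, as deep, crosses its middle along y.
- foam_roll: Fixed foam insert in the blue tray, 166 x 78 x 20 mm, charcoal, the pocket's floor yellow. Origin: centre of its underside, 3 mm above the table; x along its length, z up. Pocket centred on the origin, floor 8 mm above it, 12 mm deep, sides sloping. Large round pocket for the tape roll: 74 mm across at its floor, 81 mm at the top, open towards both long sides. A 56 mm wide finger channel, as deep, crosses its middle along y.
- foam_weight: Fixed foam insert in the blue tray, 166 x 78 x 20 mm, charcoal, the pocket's floor yellow. Origin: centre of its underside, 3 mm above the table; x along its length, z up. Pocket centred on the origin, floor 8 mm above it, 12 mm deep, sides sloping. Small round pocket for the check weight: 46 mm across at its floor, 54 mm at the top. No finger channel.
- jar_a: Bystander: full, closed glass jar standing behind the tray, the nearer to the block of jars; 69 mm diameter, 112 mm high. Origin: centre of its underside, z up. Not to be moved.
- jar_b: Bystander: a second such jar standing behind the tray, farther to the right; 69 mm diameter, 112 mm high. Origin: centre of its underside, z up. Not to be moved.
Things that resemble listed ones, but are neither listed nor needed, are in the scene too. Of the things shaped like the check_weight, the steel one is meant.

How it is judged (in metres and radians):
At the end, for the whole second after the job is handed in: Stapler, marker, tape roll and check weight each rest on the floor of their own foam pocket: within 10 mm of its centre, underside within 4 mm of the pocket floor, not tilted more than 0.15 rad, stapler and marker within 0.2 rad of the pocket's length (either way round), released and at rest (horizontal distance between stapler and foam_stapler below 0.01 m and z of stapler in the frame of foam_stapler between 0.004 and 0.012 m and linear speed of each of stapler, marker, tape_roll, check_weight below 0.02 m/s and angle between each of stapler, marker, tape_roll, check_weight's own z axis and vertical below 0.15 rad and angle between the y axis of stapler and the x axis of foam_stapler, either way round below 0.2 rad and horizontal distance between marker and foam_marker below 0.01 m and z of marker in the frame of foam_marker between 0.004 and 0.012 m and angle between the y axis of marker and the x axis of foam_marker, either way round below 0.2 rad and horizontal distance between tape_roll and foam_roll below 0.01 m and z of tape_roll in the frame of foam_roll between 0.004 and 0.012 m and horizontal distance between check_weight and foam_weight below 0.01 m and z of check_weight in the frame of foam_weight between 0.004 and 0.012 m); the robot touches nothing.
It fails at once if one of the two jars behind the tray is pushed over 20 mm or knocked over (distance of any of jar_a, jar_b from where it was at the start of the episode above 0.02 m or angle between any of jar_a, jar_b's own z axis and vertical above 0.3 rad).
It also fails if it takes over 112 s, if anything falls off the work surface, if the arm or the gripper's body presses on something with over 40 N, if the wrist force passes 120 N, or if a joint passes its speed limit or range.

ROBOT

A 6-joint arm with a two-finger parallel gripper is mounted at the origin on a cart in front of the work surface, level with it; the furniture and walls round the work are solid. World frame = base frame: x ahead of the robot, y to its left, z up, the work surface at z = 0. Lengths are in mm, angles in rad, forces in N, time in s.
With the tool pointing down it reaches from about 350 to 875 mm from the base axis. Payload 15.5 kg.
Tool frame: the origin (TCP) lies midway between the tips of the shut fingers; the grasp point (between the pads) lies 19 mm behind it; z points along the fingers, y is the line along which they close (so a half turn about z gives the same grasp; the last joint's range is limited). The gripper opens to 85 mm and grips with 20 to 120 N. Pads are 22 mm wide; open, the fingers measure 114 mm over their backs; the gripper's body (76 mm by 85 mm) begins 54 mm behind the grasp point. The pads swing forward as they close: fully open they stand 13 mm farther back than shut.
Start: joints at [-1.31, 0.494, 1.345, -0, 1.302, -0.096], TCP at [218.3, -585.638, 231.277] pointing down, gripper open.
Joint ranges: [-2.91, 2.91], [-0.82, 2.16], [0.22, 2.67], [-1.22, 4.37], [0.12, 2.79], [-3.08, 3.08]. Speed limits (rad/s): [1.89, 1.89, 2.57, 3.01, 3.01, 3.01].

INTERFACE

Orientations are given as a unit quaternion [w, x, y, z].
In Python, from cell import manip gives the robot as it stands.
- The arm moves only by the tool play_rows, never from a script. Its argument "moves" is a list of rows, each a list of 7 numbers: the shift along the tool's x, y, z in mm, then the turn, a rotation vector about the tool's x, y, z in rad, then the opening, from 0 (shut) to 1 (fully open). In form: [[x, y, z, ax, ay, az, grip], ...]. A call has exactly 10 rows; each row shifts and turns the commanded pose from where the row before left it, along the tool's axes as they then stand; what a row does not reach is not made up. A row lasts 1/12 s, in which the tool goes at most 41.7 mm and 7.16 degrees, less where a joint would pass 70% of its speed; a pose out of reach is approached as far as the arm can. A call is refused whole if a number of a shift passes 41.7 or a number of a turn 0.125, either way. A call with a gripper value outside its range is refused whole. The fingers move at their own pace and stop on an object; "force" is the grip in N (left out, the last holds). Time passes only in rows, so rows that do not move let the fingers close, or fill a call up. It gives the time, the measured TCP pose, the force, the opening and the grip force at its end, in the units of the state.
- manip.get_obs(): the state, without advancing time (a new reading comes with each control period).
- manip.read_camera(name): name is "side" or "top" or "wrist"; returns (picture, depth): 480x640x3 uint8, red, green, blue; 480x640 float32, mm along the optical axis (not along the pixel's ray), 0 where there is no reading.
- manip.camera_params(name): a dict with "K" (3x3 intrinsics, pixels), "camera_from_world" (4x4, takes a point from world to camera coordinates); the wrist camera has in their place "T_tool_cam" (4x4, takes a point from camera to tool coordinates, whose origin is the TCP and whose axes are the flange's). Camera axes: x right, y down, z forward; pixel columns grow to the right and rows downward; lengths in mm; the calibration is good to about 2 mm. The wrist camera is an equidistant fisheye: a pixel r from the principal point sees the ray r / f radians off the axis. A picture is of the moment at which its call begins: read the wrist's pose just before it. camera_params takes no time and is no camera call.
- manip.close_job(): hands the job in; it is judged then, once.
The state is a dict: "t": time; "q": joint angles; "dq": joint speeds; "tau": joint torques, N m; "ee_pos": TCP position; "tcp_rot": TCP orientation; "ft_force": force on the tool from outside, world axes, zero at the start; "moment": the same for the moment, N m; "gripper_width": finger opening in mm; "grasp_force": force on a finger pad.
Only numpy, scipy, OpenCV 4.12 (cv2) and the standard library are available. Lean on these libraries where they do the work, as an engineer would, in place of code of your own. Each camera call takes 0.05 s, during which the arm holds its last target. There are 200 camera calls.

## Working session

There is one attempt and no reset: what is moved stays moved. The work goes in short steps, Python scripts to look and compute and a tool call to move; the robot and the scene stay as the last step left them, time stands still between calls to the robot, and variables do not carry over. Pictures are saved under pics/ and viewed, at most 14 in all, crops included, and the job is handed in when it is done.

Besides the shell and the picture viewer there is one more tool, called as name(argument=value, ...) on one line, values as JSON. play_rows: Moves the arm, as the interface text tells. Its arguments: {"type":"object","properties":{"moves":{"type":"array"},"force":{"type":"number"}},"required":["moves"]}

```bash
ls; mkdir -p pics; python3 - <<'E'
from cell import manip
import cv2,numpy as np
for n in("top","side","wrist"):
    p,d=manip.read_camera(n); cv2.imwrite(f"pics/{n}0.png",p[:,:,::-1]); np.savez(f"pics/{n}0.npz",p=p,d=d)
    print(n,{k:np.round(v,3).tolist() for k,v in manip.camera_params(n).items()})
print(manip.get_obs())
E
```

```text
pics
top {'K': [[591.344, 0.0, 324.575], [0.0, 591.344, 245.837], [0.0, 0.0, 1.0]], 'camera_from_world': [[-0.02, -1.0, 0.001, 132.838], [-0.987, 0.019, -0.157, 575.03], [0.157, -0.004, -0.988, 1852.514], [0.0, 0.0, 0.0, 1.0]]}
side {'K': [[514.168, 0.0, 319.725], [0.0, 514.168, 242.684], [0.0, 0.0, 1.0]], 'camera_from_world': [[-0.999, -0.033, 0.001, 583.361], [-0.015, 0.405, -0.914, -8.89], [0.03, -0.914, -0.406, 1788.711], [0.0, 0.0, 0.0, 1.0]]}
wrist {'K': [[371.648, 0.0, 318.887], [0.0, 371.648, 236.586], [0.0, 0.0, 1.0]], 'T_tool_cam': [[0.0, -0.954, -0.301, 76.251], [1.0, 0.0, -0.0, 0.557], [0.0, -0.301, 0.954, -143.553], [0.0, 0.0, 0.0, 1.0]]}
{'t': 0.15, 'q': array([-1.30949258e+00,  4.94032716e-01,  1.34595967e+00, -1.62141169e-05,
        1.30251635e+00, -9.54520217e-02]), 'dq': array([-0.00147339, -0.00279639, -0.00229809, -0.00085687,  0.00416138,
       -0.00169936]), 'tau': array([-3.40342747e-03, -8.82546186e+01, -3.84060645e+01, -4.25775825e-04,
        7.26609986e-03,  3.20041670e-05]), 'ee_pos': array([ 218.22921469, -585.37700157,  230.85192007]), 'tcp_rot': array([-4.55817115e-04,  9.84132320e-01,  1.77435529e-01, -4.57289312e-05]), 'ft_force': array([ 0.0561086 , -0.23945417, -0.30826271]), 'moment': array([-0.02095524,  0.03124713,  0.01932789]), 'grasp_force': 0.0, 'gripper_width': 85.29234044900242}
```

View pics/top0.png

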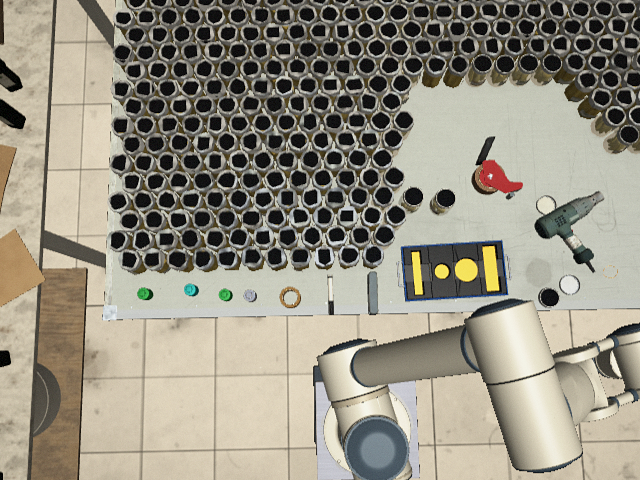

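View pics/side0.png

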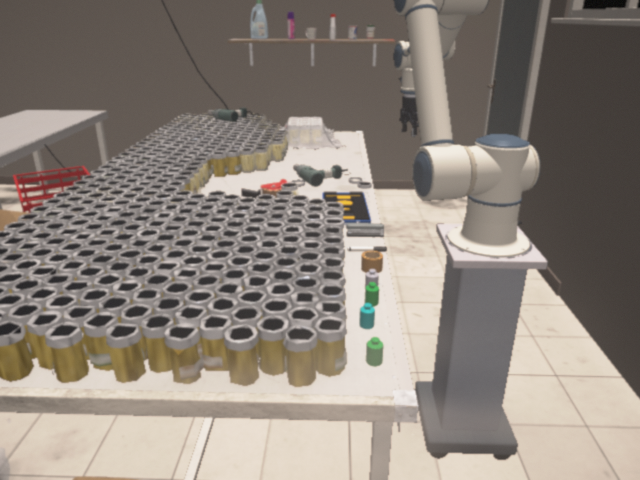

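The top view shows the strip from left to right: green (144,294), teal (191,290), green (225,295) and grey (250,296) weight-shaped pieces, then the roll (290,297), marker (331,290) and stapler (373,293). The tray is at (455,270) and the jars at (412,198) and (444,200). Only the grey piece at (250,296) fits "plain steel". I'll confirm it in a crop and measure.

```bash
cat > h.py <<'E'
from cell import manip
import cv2,numpy as np
from scipy.spatial.transform import Rotation as R
def cast(n,u,v,z):
    c=manip.camera_params(n);K=c["K"];T=np.linalg.inv(c["camera_from_world"])
    r=T[:3,:3]@np.linalg.inv(K)@[u,v,1.]; o=T[:3,3]
    return o+r*(z-o[2])/r[2]
def wcast(u,v,z,ob):
    c=manip.camera_params("wrist");K=c["K"];T=c["T_tool_cam"]
    x,y=u-K[0,2],v-K[1,2];r=np.hypot(x,y);th=r/K[0,0]
    d=np.array([np.sin(th)*x/max(r,1e-9),np.sin(th)*y/max(r,1e-9),np.cos(th)])
    q=np.array(ob["tcp_rot"]);Rw=R.from_quat(q[[1,2,3,0]]).as_matrix()
    o=Rw@T[:3,3]+ob["ee_pos"]; w=Rw@T[:3,:3]@d
    return o+w*(z-o[2])/w[2]
def rect(mask,f,z,amin=30):
    out=[]
    for c in cv2.findContours(mask.astype(np.uint8),cv2.RETR_EXTERNAL,cv2.CHAIN_APPROX_NONE)[0]:
        if cv2.contourArea(c)<amin: continue
        P=np.array([f(u,v,z)[:2] for u,v in c[:,0]]).astype(np.float32)
        (cx,cy),(w,h),a=cv2.minAreaRect(P)
        out.append((c[:,0].mean(0).round(),np.round([cx,cy,w,h,a],1).tolist()))
    return out
E
python3 - <<'E'
from h import *
p=np.load("pics/top0.npz")["p"]; 
cv2.imwrite("pics/crop1.png",cv2.resize(p[230:325,120:520,::-1],None,fx=2,fy=2,interpolation=cv2.INTER_CUBIC))
hsv=cv2.cvtColor(p,cv2.COLOR_RGB2HSV)
m=(hsv[...,0]>20)&(hsv[...,0]<35)&(hsv[...,1]>150)&(hsv[...,2]>120); m[:,:395]=0; m[:,515:]=0;m[:235]=0
for r in rect(m,lambda *a:cast("top",*a),11): print(r)
for n,u,v,z in [("weight",250,296,55),("roll",290,297,48),("marker",331,290,18),("stapler",373,293,44),("jara",413,196,112),("jarb",445,198,112),("teal",191,290,55)]: print(n,cast("top",u,v,z).round())
E
```

```text
(array([441., 271.]), [492.9, -256.6, 43.1, 44.5, 43.1])
(array([466., 270.]), [494.9, -334.8, 68.3, 72.5, 86.9])
(array([417., 273.]), [488.3, -175.9, 138.6, 26.1, 2.4])
(array([490., 268.]), [498.9, -415.6, 147.5, 41.1, 2.3])
weight [421. 360.  55.]
roll [415. 234.  48.]
marker [438. 104.  18.]
stapler [423. -29.  44.]
jara [ 720. -159.  112.]
jarb [ 711. -259.  112.]
teal [443. 546.  55.]
```

View pics/crop1.png

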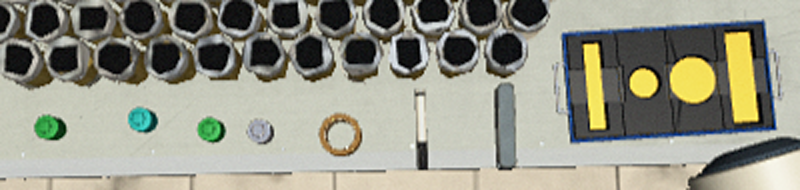

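The crop confirms it: of the four weight-shaped pieces, green (48,127), teal (140,120) and green (210,129) are coloured, and the one at crop (260,130) is plain steel. The pockets are marker, weight, roll and stapler from left to right. I'll turn to yaw 0 and go above the stapler.

play_rows(moves=[[0,0,0,0,0,0.09,1],[0,0,0,0,0,0.09,1],[0,0,0,0,0,0.09,1],[0,0,0,0,0,0.087,1],[12.8,-34.8,0,0,0,0,1],[12.8,-34.8,0,0,0,0,1],[12.8,-34.8,0,0,0,0,1],[12.8,-34.8,0,0,0,0,1],[12.8,-34.8,0,0,0,0,1],[12.8,-34.8,0,0,0,0,1]], force=50)

```text
t: 0.98
ee_pos: [295.3, -375.1, 231.2]
tcp_rot: [-0.0, 1.0, -0.0, -0.0]
ft_force: [2.3, 0.0, -0.3]
gripper_width: 85.2
grasp_force: 0.0
```

play_rows(moves=[[12.8,-34.8,0,0,0,0,1],[12.8,-34.8,0,0,0,0,1],[12.8,-34.8,0,0,0,0,1],[12.8,-34.8,0,0,0,0,1],[12.8,-34.8,0,0,0,0,1],[12.8,-34.8,0,0,0,0,1],[12.8,-34.8,0,0,0,0,1],[12.8,-34.8,0,0,0,0,1],[12.8,-34.8,0,0,0,0,1],[12.8,-34.8,0,0,0,0,1]])

```text
t: 1.82
ee_pos: [423.4, -27.0, 231.4]
tcp_rot: [0.0, 1.0, -0.0, 0.0]
ft_force: [0.2, -0.9, -0.5]
gripper_width: 85.3
grasp_force: 0.0
```

```bash
cat >> h.py <<'E'
def shot(name):
    ob=manip.get_obs(); p,d=manip.read_camera("wrist")
    cv2.imwrite(f"pics/{name}.png",p[:,:,::-1]); np.savez(f"pics/{name}.npz",p=p,d=d)
    q=ob["tcp_rot"]; x=R.from_quat(np.array(q)[[1,2,3,0]]).as_matrix()
    print("t",ob["t"],"pos",ob["ee_pos"].round(1),"yaw",np.arctan2(x[1,0],x[0,0]).round(3),"down",x[2,2].round(4),"w",round(ob["gripper_width"],1),"F",ob["ft_force"].round(1))
    return ob,p,d
E
python3 - <<'E'
from h import *
shot("w1")
d=np.load("pics/top0.npz")
# heights of jar tops nearest the strip
T=np.linalg.inv(manip.camera_params("top")["camera_from_world"]);K=manip.camera_params("top")["K"]
v,u=np.mgrid[:480,:640];D=d["d"];P=np.stack([(u-K[0,2])*D/K[0,0],(v-K[1,2])*D/K[1,1],D],-1)@T[:3,:3].T+T[:3,3]
for y0 in range(-150,600,50):
    m=(P[...,2]>80)&(P[...,2]<130)&(abs(P[...,1]-y0)<25)&(P[...,0]>350)&(D>0)
    if m.any(): print(y0,"jar front x",P[...,0][m].min().round())
E
```

```text
t 1.8167 pos [423.4 -27.  231.4] yaw -0.0 down -1.0 w 85.3 F [ 0.2 -0.9 -0.5]
-150 jar front x 640.0
-100 jar front x 568.0
-50 jar front x 504.0
0 jar front x 503.0
50 jar front x 507.0
100 jar front x 505.0
150 jar front x 504.0
200 jar front x 505.0
250 jar front x 507.0
300 jar front x 505.0
350 jar front x 506.0
400 jar front x 506.0
450 jar front x 506.0
500 jar front x 503.0
550 jar front x 504.0
```

View pics/w1.png

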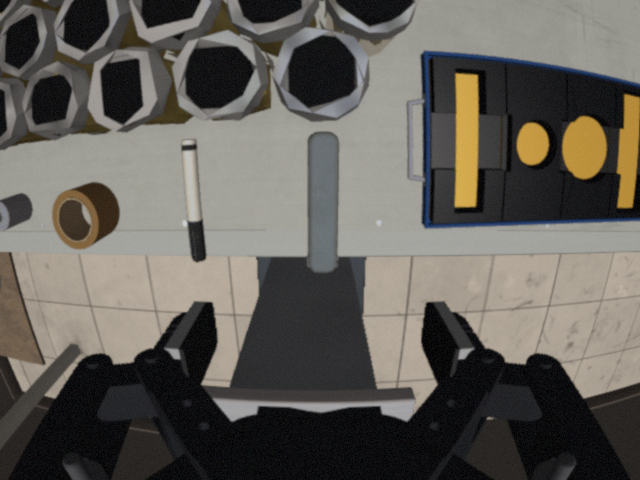

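The close view shows the stapler spanning (307–339, 131–272), the marker from (189,140) to (198,260), and the roll rim near (86,215). The grippers' fingers flank the stapler's line.

```bash
python3 - <<'E'
from h import *
ob={"ee_pos":np.array([423.4,-27,231.4]),"tcp_rot":np.array([0,1.,0,0])}
for n,u,v,z in [("st far",323,132,40),("st near",323,271,44),("st L",308,200,44),("st R",339,200,44),("mk far",189,141,9),("mk near",199,260,9),("mk mid",194,200,15),("roll c",80,218,48),
 ("pk mark",467,140,11),("pk w",533,143,11),("pk roll",585,147,11)]: print(n,wcast(u,v,z,ob).round(1)[:2])
E
```

```text
st far [491.7 -31.3]
st near [360.6 -31.6]
st L [430.3 -17.8]
st R [430.3 -46. ]
mk far [486.1 104.2]
mk near [357.5 103.5]
mk mid [425.6 100.5]
roll c [417.3 224.8]
pk mark [ 488.5 -178.9]
pk w [ 491.8 -260.5]
pk roll [ 494.9 -338.8]
```

play_rows(moves=[[3,4,30,0,0,0,1],[0,0,36,0,0,0,1],[0,0,36,0,0,0,1],[0,0,36,0,0,0,1],[0,0,36,0,0,0,1],[0,0,30,0,0,0,1],[0,0,15,0,0,0,1],[0,0,4,0,0,0,1],[0,0,0,0,0,0,0],[0,0,0,0,0,0,0]], force=50)

```text
t: 2.7
ee_pos: [426.5, -33.0, 8.9]
tcp_rot: [0.0, 1.0, -0.0, 0.0]
ft_force: [0.3, -0.4, -0.3]
gripper_width: 63.9
grasp_force: 0.0
```

play_rows(moves=[[0,0,0,0,0,0,0],[0,0,0,0,0,0,0],[0,0,0,0,0,0,0],[0,0,0,0,0,0,0],[0,0,0,0,0,0,0],[0,0,0,0,0,0,0],[0,0,-10,0,0,0,0],[0,0,-25,0,0,0,0],[0,0,-35,0,0,0,0],[0,0,-30,0,0,0,0]])

```text
t: 3.53
ee_pos: [425.8, -32.8, 110.2]
tcp_rot: [-0.0, 1.0, -0.0, -0.0]
ft_force: [1.3, -0.3, -3.3]
gripper_width: 27.1
grasp_force: 63.7
```

play_rows(moves=[[3,15,-20,0,0,0,0],[7,36,-20,0,0,0,0],[8,40,0,0,0,0,0],[8,40,0,0,0,0,0],[8,40,0,0,0,0,0],[8,40,0,0,0,0,0],[8,40,0,0,0,0,0],[8,40,0,0,0,0,0],[8,40,0,0,0,0,0],[6,35,0,0,0,0,0]])

```text
t: 4.37
ee_pos: [498.1, -401.4, 148.9]
tcp_rot: [0.0, 1.0, -0.0, 0.0]
ft_force: [0.6, -0.2, -1.6]
gripper_width: 27.1
grasp_force: 63.7
```

play_rows(moves=[[1,20,0,0,0,0,0],[0,0,0,0,0,-0.043,0],[0,0,0,0,0,0,0],[0,0,0,0,0,0,0],[0,0,0,0,0,0,0],[0,0,0,0,0,0,0],[0,0,0,0,0,0,0],[0,0,0,0,0,0,0],[0,0,0,0,0,0,0],[0,0,0,0,0,0,0]])

```text
t: 5.2
ee_pos: [499.2, -418.6, 148.3]
tcp_rot: [0.0, 1.0, 0.021, 0.0]
ft_force: [0.3, 0.7, -1.5]
gripper_width: 26.9
grasp_force: 63.7
```

```bash
python3 - <<'E'
from h import *
ob,p,d=shot("w2")
hsv=cv2.cvtColor(p,cv2.COLOR_RGB2HSV)
m=(hsv[...,0]>17)&(hsv[...,0]<35)&(hsv[...,1]>130)&(hsv[...,2]>100)
for r in rect(m,lambda u,v,z:wcast(u,v,z,ob),11,100): print(r)
E
```

```text
t 5.2 pos [ 499.2 -418.6  148.3] yaw 0.043 down -1.0 w 26.9 F [ 0.3  0.7 -1.5]
(array([130., 225.]), [490.2, -256.1, 47.2, 44.1, 25.2])
(array([219., 222.]), [494.1, -337.5, 74.8, 74.0, 0.8])
(array([ 60., 222.]), [487.4, -177.2, 139.9, 26.9, 2.4])
(array([317., 143.]), [559.7, -415.6, 21.3, 41.4, 2.4])
```

View pics/w2.png

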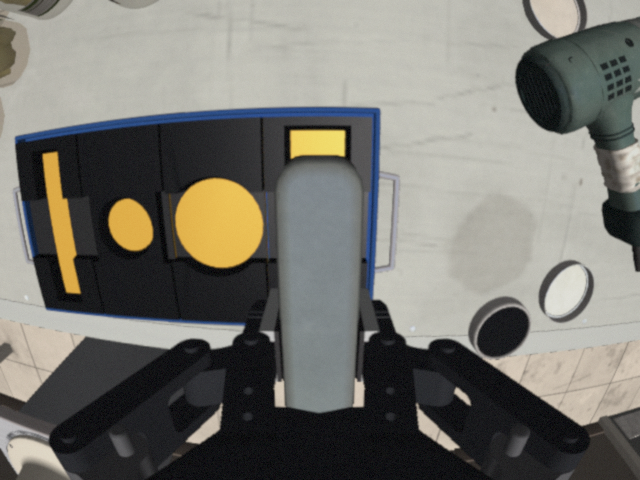

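The stapler is held straight, covering (277–362, 157–408), and the pocket's far end shows at (317,143). Before lowering I'll check the stapler's far tip against the pocket.

```bash
python3 - <<'E'
from h import *
z=np.load("pics/w2.npz");d=z["d"];print(d[155:260:8,320].round())
ob=dict(ee_pos=np.array([499.2,-418.6,148.3]),tcp_rot=np.array([0,1,.0215,0]))
for v in(155,157,160): 
  for h in(165,175,182): print(v,h,wcast(320,v,h,ob).round(1))
E
```

```text
[147. 109. 110. 109. 111. 110. 111. 112. 113. 113. 114. 114. 115. 117.]
155 165 [ 564.7 -416.9  165. ]
155 175 [ 565.5 -416.8  175. ]
155 182 [ 566.1 -416.8  182. ]
157 165 [ 564.  -416.9  165. ]
157 175 [ 564.9 -416.8  175. ]
157 182 [ 565.6 -416.8  182. ]
160 165 [ 563.  -416.9  165. ]
160 175 [ 564.  -416.9  175. ]
160 182 [ 564.7 -416.8  182. ]
```

play_rows(moves=[[0,-1,10,0,0,0,0],[0,0,30,0,0,0,0],[0,0,35,0,0,0,0],[0,0,25,0,0,0,0],[0,0,14,0,0,0,0],[0,0,8,0,0,0,0],[0,0,4,0,0,0,0],[0,0,1.5,0,0,0,0],[0,0,0,0,0,0,0],[0,0,0,0,0,0,0]])

```text
t: 6.08
ee_pos: [499.5, -418.2, 21.5]
tcp_rot: [0.001, 1.0, 0.021, 0.001]
ft_force: [0.3, -0.3, -2.6]
gripper_width: 26.9
grasp_force: 63.7
```

play_rows(moves=[[0,0,0,0,0,0,0.55],[0,0,0,0,0,0,0.55],[0,0,0,0,0,0,0.55],[0,0,0,0,0,0,0.55],[0,0,0,0,0,0,0.55],[0,0,-10,0,0,0,0.55],[0,0,-30,0,0,0,0.55],[0,0,-40,0,0,0,1],[0,0,-40,0,0,0,1],[0,0,-25,0,0,0,1]])

```text
t: 6.92
ee_pos: [499.8, -418.5, 170.6]
tcp_rot: [0.001, 1.0, 0.021, 0.001]
ft_force: [0.6, -1.0, 0.5]
gripper_width: 80.8
grasp_force: 0.0
```

```bash
python3 - <<'E'
from h import *
ob,p,d=shot("w3")
E
```

```text
t 6.9167 pos [ 499.8 -418.5  170.6] yaw 0.043 down -1.0 w 80.8 F [ 0.6 -1.   0.5]
```

View pics/w3.png

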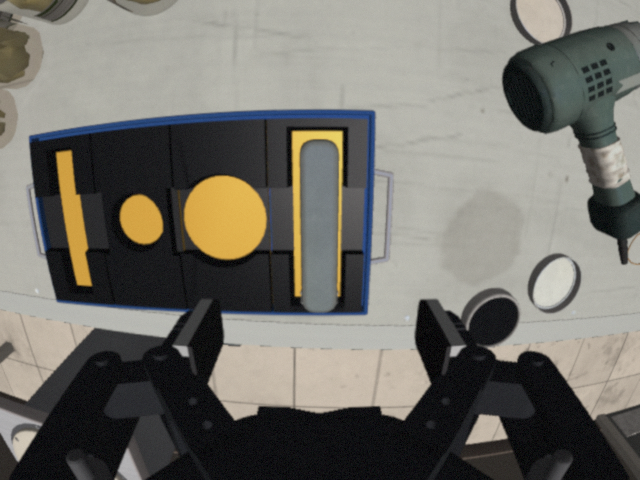

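The stapler sits in its pocket, (300–340, 139–313). I'll check its centre numerically.

```bash
python3 - <<'E'
from h import *
ob=dict(ee_pos=np.array([499.8,-418.5,170.6]),tcp_rot=np.array([0,1,.0215,0]))
for u,v,z in[(319,139,55),(319,313,55),(319,139,45),(319,313,45),(300,220,55),(340,220,55),(293,220,11),(343,220,11),(318,130,11)]:print(u,v,z,wcast(u,v,z,ob).round(1))
z=np.load("pics/w3.npz");d=z["d"];c=manip.camera_params("wrist");K=c["K"];T=c["T_tool_cam"]
Rw=R.from_quat([1,.0215,0,0]).as_matrix()
for v in range(145,312,15):
    u=320;x,y=u-K[0,2],v-K[1,2];r=np.hypot(x,y);th=r/K[0,0]
    P=np.array([np.tan(th)*x/r,np.tan(th)*y/r,1])*d[v,u]
    print(v,(Rw@(T[:3,:3]@P+T[:3,3])+ob["ee_pos"]).round(1))
E
```

```text
319 139 55 [ 565.  -416.4   55. ]
319 313 55 [ 431.  -422.2   55. ]
319 139 45 [ 564.6 -416.5   45. ]
319 313 45 [ 425.3 -422.5   45. ]
300 220 55 [ 506.5 -405.2   55. ]
340 220 55 [ 507.7 -434.1   55. ]
293 220 11 [ 494.4 -397.5   11. ]
343 220 11 [ 496.2 -439.7   11. ]
318 130 11 [ 570.5 -415.4   11. ]
145 [ 560.9 -417.3   54.5]
160 [ 550.4 -417.8   55.7]
175 [ 539.8 -418.2   55.2]
190 [ 529.  -418.7   54.6]
205 [ 518.5 -419.2   56.3]
220 [ 507.2 -419.7   55.4]
235 [ 495.7 -420.2   54.9]
250 [ 484.5 -420.7   56. ]
265 [ 472.  -421.2   54.4]
280 [ 460.2 -421.7   55.8]
295 [ 447.2 -422.3   55.3]
310 [ 434.3 -422.9   56.1]
```

The stapler's top reads 55 mm (11 + 44), so it is seated, centred near (498,-419.5). Next, the marker.

play_rows(moves=[[0,0,0,0,0,0.043,1],[-3,-20,0,0,0,0,1],[-5.5,-36,0,0,0,0,1],[-5.5,-38,0,0,0,0,1],[-5.5,-38,0,0,0,0,1],[-5.5,-38,0,0,0,0,1],[-5.5,-38,0,0,0,0,1],[-5.5,-38,0,0,0,0,1],[-5.5,-38,0,0,0,0,1],[-5.5,-38,0,0,0,0,1]])

```text
t: 7.8
ee_pos: [451.5, -94.2, 166.4]
tcp_rot: [0.0, 1.0, -0.0, 0.0]
ft_force: [1.5, 0.5, 0.4]
gripper_width: 85.3
grasp_force: 0.0
```

play_rows(moves=[[-6,-38,0,0,0,0,1],[-6,-38,0,0,0,0,1],[-6,-38,0,0,0,0,1],[-6,-38,0,0,0,0,1],[-6,-36,0,0,0,0,1],[-2,-10,0,0,0,0,1],[0,0,0,0,0,0,1],[0,0,0,0,0,0,1],[0,0,0,0,0,0,1],[0,0,0,0,0,0,1]])

```text
t: 8.63
ee_pos: [420.5, 101.2, 165.9]
tcp_rot: [0.0, 1.0, -0.001, 0.0]
ft_force: [-0.8, 0.2, -0.7]
gripper_width: 85.2
grasp_force: 0.0
```

```bash
cat >> h.py <<'E'
def cloud(d,ob):
    c=manip.camera_params("wrist");K=c["K"];T=c["T_tool_cam"]
    v,u=np.mgrid[:480,:640];x,y=u-K[0,2],v-K[1,2];r=np.hypot(x,y)+1e-9;t=np.tan(r/K[0,0])/r
    P=np.stack([x*t*d,y*t*d,d],-1)@T[:3,:3].T+T[:3,3]
    P=P@R.from_quat(np.array(ob["tcp_rot"])[[1,2,3,0]]).as_matrix().T+ob["ee_pos"]
    P[d<=0]=np.nan; return P
def blob(P,y0,y1,z0,z1,x0=340,x1=500):
    m=(P[...,1]>y0)&(P[...,1]<y1)&(P[...,2]>z0)&(P[...,2]<z1)&(P[...,0]>x0)&(P[...,0]<x1)
    n,l,s,_=cv2.connectedComponentsWithStats(m.astype(np.uint8)); k=1+s[1:,4].argmax(); m=l==k
    Q=P[m]; print("n",len(Q),"rect",np.round(np.hstack([np.ravel(a) for a in cv2.minAreaRect(Q[:,:2].astype(np.float32))]),2),"z95",np.percentile(Q[:,2],95).round(1)); return Q
E
python3 - <<'E'
from h import *
ob,p,d=shot("w4"); P=cloud(d,ob)
blob(P,70,140,8,40); blob(P,180,280,43,56)
E
```

```text
t 8.6333 pos [420.5 101.2 165.9] yaw -0.002 down -1.0 w 85.2 F [-0.8  0.2 -0.7]
n 3027 rect [4.2326e+02 1.0395e+02 1.3003e+02 1.6960e+01 2.1000e-01] z95 18.5
n 2778 rect [416.2  233.05  65.46  65.84   1.49] z95 50.1
```

The marker measures 130 x 17 at (423.3, 104), and the roll 66 x 66 at (416, 233); both match their given sizes. Gripping the marker.

play_rows(moves=[[3,-3,15,0,0,0,0.7],[0,0,35,0,0,0,0.7],[0,0,38,0,0,0,0.7],[0,0,35,0,0,0,0.7],[0,0,25,0,0,0,0.7],[0,0,10,0,0,0,0.7],[0,0,5,0,0,0,0.7],[0,0,0,0,0,0,0],[0,0,0,0,0,0,0],[0,0,0,0,0,0,0]], force=30)

```text
t: 9.52
ee_pos: [423.8, 105.0, 3.6]
tcp_rot: [-0.0, 1.0, -0.0, 0.001]
ft_force: [0.4, -0.2, -0.4]
gripper_width: 24.1
grasp_force: 0.0
```

play_rows(moves=[[0,0,0,0,0,0,0],[0,0,0,0,0,0,0],[0,0,0,0,0,0,0],[0,0,0,0,0,0,0],[0,0,0,0,0,0,0],[0,0,0,0,0,0,0],[0,0,-10,0,0,0,0],[0,0,-30,0,0,0,0],[0,0,-40,0,0,0,0],[0,0,-40,0,0,0,0]])

```text
t: 10.35
ee_pos: [422.5, 105.1, 124.7]
tcp_rot: [0.0, 1.0, -0.0, -0.0]
ft_force: [0.8, 0.3, -1.0]
gripper_width: 15.9
grasp_force: 30.0
```

play_rows(moves=[[0,15,-25,0,0,0,0],[4,32,-5,0,0,0,0],[8,35,0,0,0,0,0],[8,35,0,0,0,0,0],[9,35,0,0,0,0,0],[9,35,0,0,0,0,0],[9,35,0,0,0,0,0],[9,35,0,0,0,0,0],[7,20,0,0,0,0,0],[2,5,0,0,0,-0.043,0]])

```text
t: 11.18
ee_pos: [489.4, -180.5, 153.8]
tcp_rot: [0.001, 1.0, 0.02, 0.001]
ft_force: [-0.3, 0.6, -0.4]
gripper_width: 15.9
grasp_force: 30.0
```

play_rows(moves=[[0,0,0,0,0,0,0],[0,0,0,0,0,0,0],[0,0,0,0,0,0,0],[0,0,0,0,0,0,0],[0,0,0,0,0,0,0],[0,0,0,0,0,0,0],[0,0,0,0,0,0,0],[0,0,0,0,0,0,0],[0,0,0,0,0,0,0],[0,0,0,0,0,0,0]])

```text
t: 12.02
ee_pos: [488.1, -176.8, 152.7]
tcp_rot: [-0.0, 1.0, 0.021, 0.0]
ft_force: [-0.1, -0.5, -0.3]
gripper_width: 16.2
grasp_force: 30.0
```

```bash
python3 - <<'E'
from h import *
ob,p,d=shot("w5"); P=cloud(d,ob)
blob(P,-230,-130,140,200,380,600)
hsv=cv2.cvtColor(p,cv2.COLOR_RGB2HSV)
m=(hsv[...,0]>17)&(hsv[...,0]<35)&(hsv[...,1]>130)&(hsv[...,2]>100)
for r in rect(m,lambda u,v,z:wcast(u,v,z,ob),11,100): print(r)
E
```

```text
t 12.0167 pos [ 488.1 -176.8  152.7] yaw 0.043 down -1.0 w 16.2 F [-0.1 -0.5 -0.3]
n 14661 rect [ 493.26 -176.43   44.1   118.89   80.16] z95 195.4
(array([418., 221.]), [490.7, -258.8, 46.7, 46.7, 49.9])
(array([503., 222.]), [493.7, -339.2, 73.8, 74.3, 33.5])
(array([565., 213.]), [498.1, -414.2, 36.1, 149.3, 86.2])
(array([320., 144.]), [548.8, -175.7, 16.2, 26.0, 2.5])
```

View pics/w5.png

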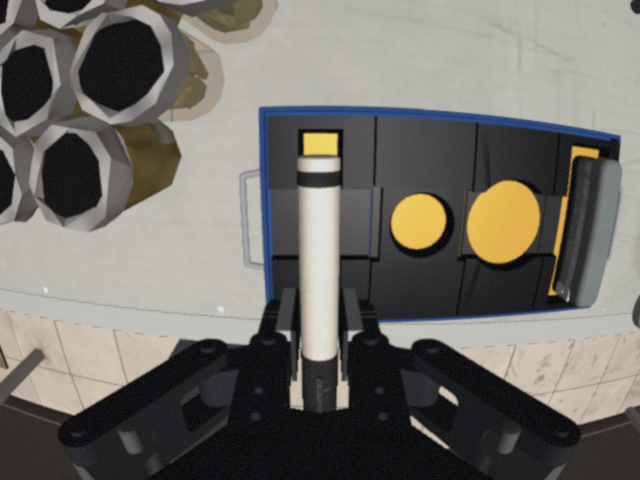

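The marker is held straight at (320, 155–410) over its narrow pocket, whose far end is at (320,144), so lower it and release.

play_rows(moves=[[0,1.5,15,0,0,0,0],[0,0,35,0,0,0,0],[0,0,36,0,0,0,0],[0,0,25,0,0,0,0],[0,0,15,0,0,0,0],[0,0,8,0,0,0,0],[0,0,3,0,0,0,0],[0,0,1,0,0,0,0],[0,0,0,0,0,0,0],[0,0,0,0,0,0,0]])

```text
t: 12.9
ee_pos: [488.8, -178.6, 15.6]
tcp_rot: [0.0, 1.0, 0.021, 0.001]
ft_force: [0.3, -1.0, 0.3]
gripper_width: 16.0
grasp_force: 30.0
```

play_rows(moves=[[0,0,0,0,0,0,0.45],[0,0,0,0,0,0,0.45],[0,0,0,0,0,0,0.45],[0,0,0,0,0,0,0.45],[0,0,0,0,0,0,0.45],[0,0,-10,0,0,0,0.45],[0,0,-30,0,0,0,0.45],[0,0,-40,0,0,0,1],[0,0,-40,0,0,0,1],[0,0,-32,0,0,0,1]])

```text
t: 13.73
ee_pos: [488.2, -178.3, 170.2]
tcp_rot: [0.0, 1.0, 0.021, 0.001]
ft_force: [1.2, -0.3, -0.1]
gripper_width: 73.0
grasp_force: 0.0
```

```bash
python3 - <<'E'
from h import *
ob,p,d=shot("w6"); P=cloud(d,ob)
blob(P,-193,-163,25.5,45,400,570)
E
```

```text
t 13.7333 pos [ 488.2 -178.3  170.2] yaw 0.043 down -1.0 w 73.0 F [ 1.2 -0.3 -0.1]
n 2373 rect [ 488.38 -179.28  129.84   14.17    2.89] z95 30.0
```

The marker is seated (top at 29–30 mm, centre (488.4,-179.3)). Next, the check weight.

play_rows(moves=[[0,0,0,0,0,0.043,1],[-2,-20,0,0,0,0,1],[-5,-36,0,0,0,0,1],[-5,-38,0,0,0,0,1],[-5,-38,0,0,0,0,1],[-5,-38,0,0,0,0,1],[-5,-38,0,0,0,0,1],[-5,-38,0,0,0,0,1],[-5,-38,0,0,0,0,1],[-5,-38,0,0,0,0,1]])

```text
t: 14.62
ee_pos: [445.5, 145.5, 167.4]
tcp_rot: [-0.0, 1.0, -0.0, 0.0]
ft_force: [1.7, -0.8, 1.1]
gripper_width: 85.0
grasp_force: 0.0
```

play_rows(moves=[[-5,-38,0,0,0,0,0.65],[-5,-38,0,0,0,0,0.65],[-5,-38,0,0,0,0,0.65],[-5,-38,0,0,0,0,0.65],[-5,-38,0,0,0,0,0.65],[0,-20,0,0,0,0,0.65],[0,-3,0,0,0,0,0.65],[0,0,0,0,0,0,0.65],[0,0,0,0,0,0,0.65],[0,0,0,0,0,0,0.65]])

```text
t: 15.45
ee_pos: [421.3, 355.7, 166.9]
tcp_rot: [0.0, 1.0, -0.0, -0.0]
ft_force: [-0.6, -0.3, 0.4]
gripper_width: 55.5
grasp_force: 0.0
```

```bash
python3 - <<'E'
from h import *
ob,p,d=shot("w7"); P=cloud(d,ob)
blob(P,325,395,38,53); blob(P,325,395,55,68); blob(P,395,480,38,53)
cv2.imwrite("pics/w7c.png",p[100:330,100:520,::-1])
E
```

```text
t 15.45 pos [421.3 355.7 166.9] yaw -0.001 down -1.0 w 55.5 F [-0.6 -0.3  0.4]
n 1397 rect [424.13 361.26  36.65  37.12   0.81] z95 50.7
n 659 rect [424.   361.17  20.46  20.04  44.39] z95 63.6
n 1339 rect [428.4  439.3   37.53  37.35  59.29] z95 50.7
```

View pics/w7c.png

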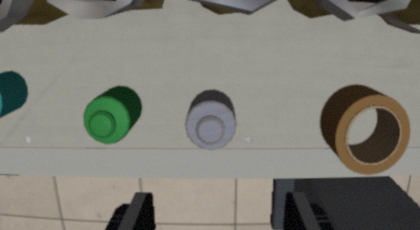

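The crop shows the plain grey steel weight at (211,120), with a green lookalike at (113,113) and the roll at (370,125). The weight's body measures 37 mm across at (424, 361.2) with its knob on top, as described, so grip it.

play_rows(moves=[[3,-5.5,15,0,0,0,0.65],[0,0,35,0,0,0,0.65],[0,0,38,0,0,0,0.65],[0,0,30,0,0,0,0.65],[0,0,20,0,0,0,0.65],[0,0,12,0,0,0,0.65],[0,0,5,0,0,0,0.65],[0,0,0,0,0,0,0.65],[0,0,0,0,0,0,0],[0,0,0,0,0,0,0]], force=80)

```text
t: 16.33
ee_pos: [424.9, 362.1, 13.1]
tcp_rot: [-0.0, 1.0, -0.0, 0.001]
ft_force: [-1.6, -4.3, 6.1]
gripper_width: 36.2
grasp_force: 78.9
```

play_rows(moves=[[0,0,0,0,0,0,0],[0,0,0,0,0,0,0],[0,0,0,0,0,0,0],[0,0,0,0,0,0,0],[0,0,0,0,0,0,0],[0,0,-5,0,0,0,0],[0,0,-20,0,0,0,0],[0,0,-35,0,0,0,0],[0,0,-40,0,0,0,0],[0,0,-30,0,0,0,0]])

```text
t: 17.17
ee_pos: [424.4, 362.4, 145.0]
tcp_rot: [-0.001, 1.0, -0.0, 0.001]
ft_force: [0.5, 0.6, -4.9]
gripper_width: 36.4
grasp_force: 81.4
```

play_rows(moves=[[0,12,-10,0,0,0,0],[2,25,-5,0,0,0,0],[4,36,0,0,0,0,0],[4,36,0,0,0,0,0],[4,36,0,0,0,0,0],[4,36,0,0,0,0,0],[4,36,0,0,0,0,0],[4,36,0,0,0,0,0],[4,36,0,0,0,0,0],[4,36,0,0,0,0,0]])

```text
t: 18.0
ee_pos: [457.3, 35.2, 156.6]
tcp_rot: [-0.0, 1.0, -0.0, -0.0]
ft_force: [-0.3, -0.2, -4.6]
gripper_width: 36.2
grasp_force: 81.4
```

play_rows(moves=[[4,36,0,0,0,0,0],[4,36,0,0,0,0,0],[4,36,0,0,0,0,0],[4,36,0,0,0,0,0],[4,36,0,0,0,0,0],[4,36,0,0,0,0,0],[4,36,0,0,0,0,0],[4,30,0,0,0,0,0],[0,13,0,0,0,0,0],[0,0,0,0,0,0,0]])

```text
t: 18.83
ee_pos: [489.6, -260.7, 156.3]
tcp_rot: [0.0, 1.0, -0.001, 0.0]
ft_force: [-0.4, 0.2, -4.1]
gripper_width: 35.7
grasp_force: 81.5
```

play_rows(moves=[[0,0,10,0,0,0,0],[0,0,25,0,0,0,0],[0,0,25,0,0,0,0],[0,0,20,0,0,0,0],[0,0,10,0,0,0,0],[0,0,0,0,0,0,0],[0,0,0,0,0,0,0],[0,0,0,0,0,0,0],[0,0,0,0,0,0,0],[0,0,0,0,0,0,0]])

```text
t: 19.67
ee_pos: [490.7, -258.0, 67.7]
tcp_rot: [0.0, 1.0, -0.0, 0.001]
ft_force: [0.2, -1.0, -5.2]
gripper_width: 36.2
grasp_force: 81.5
```

```bash
python3 - <<'E'
from h import *
ob,p,d=shot("w8")
hsv=cv2.cvtColor(p,cv2.COLOR_RGB2HSV)
m=(hsv[...,0]>17)&(hsv[...,0]<35)&(hsv[...,1]>130)&(hsv[...,2]>100)
for r in rect(m,lambda u,v,z:wcast(u,v,z,ob),11,60): print(r)
E
```

```text
t 19.6667 pos [ 490.7 -258.    67.7] yaw -0.0 down -1.0 w 36.2 F [ 0.2 -1.  -5.2]
(array([318., 249.]), [497.2, -258.1, 34.3, 47.5, 0.9])
(array([446., 248.]), [493.8, -339.2, 73.2, 75.6, 59.8])
(array([193., 233.]), [492.1, -178.2, 131.0, 26.0, 3.1])
(array([546., 226.]), [497.8, -415.6, 37.3, 149.0, 87.8])
```

View pics/w8.png

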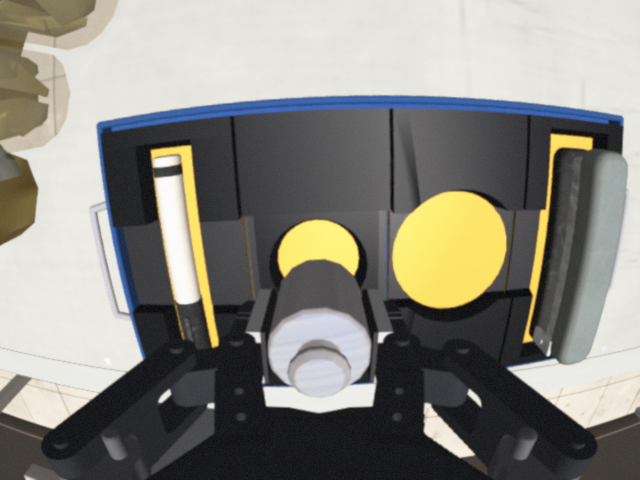

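The weight is held upright at (320,330), centred on its round pocket (318,250), whose centre works out at (491.2,-258.1). Lower and release.

play_rows(moves=[[0,0,8,0,0,0,0],[0,0,12,0,0,0,0],[0,0,10,0,0,0,0],[0,0,7,0,0,0,0],[0,0,4,0,0,0,0],[0,0,2,0,0,0,0],[0,0,0,0,0,0,0],[0,0,0,0,0,0,0],[0,0,0,0,0,0,0.6],[0,0,0,0,0,0,0.6]])

```text
t: 20.55
ee_pos: [490.5, -258.1, 24.0]
tcp_rot: [0.0, 1.0, -0.0, 0.0]
ft_force: [0.3, 0.4, 0.3]
gripper_width: 51.0
grasp_force: 0.0
```

play_rows(moves=[[0,0,0,0,0,0,0.6],[0,0,0,0,0,0,0.6],[0,0,0,0,0,0,0.6],[0,0,0,0,0,0,0.6],[0,0,-8,0,0,0,0.6],[0,0,-25,0,0,0,0.6],[0,0,-36,0,0,0,0.6],[0,0,-36,0,0,0,0.6],[0,0,-36,0,0,0,1],[0,0,-15,0,0,0,1]])

```text
t: 21.38
ee_pos: [491.4, -258.6, 184.9]
tcp_rot: [0.002, 1.0, -0.0, 0.002]
ft_force: [1.0, -1.1, 0.6]
gripper_width: 73.8
grasp_force: 0.0
```

```bash
python3 - <<'E'
from h import *
ob,p,d=shot("w9"); P=cloud(d,ob)
blob(P,-300,-220,50,66,440,540);blob(P,-300,-220,67,78,440,540)
E
```

```text
t 21.3833 pos [ 491.4 -258.6  184.9] yaw -0.0 down -1.0 w 73.8 F [ 1.  -1.1  0.6]
n 1343 rect [ 4.8889e+02 -2.5863e+02  3.7410e+01  3.7200e+01  3.2000e-01] z95 61.6
n 612 rect [ 488.67 -258.35   20.57   20.24   78.12] z95 74.6
```

The weight stands seated (knob top about 74 mm, centre (489,-258.5)). Last, the roll at (416, 233).

play_rows(moves=[[-2,-20,0,0,0,0,1],[-6,-36,0,0,0,0,1],[-6,-38,0,0,0,0,1],[-6,-38,0,0,0,0,1],[-6,-38,0,0,0,0,1],[-6,-38,0,0,0,0,1],[-6,-38,0,0,0,0,1],[-6,-38,0,0,0,0,1],[-6,-38,0,0,0,0,1],[-6,-38,0,0,0,0,1]])

```text
t: 22.27
ee_pos: [433.4, 103.9, 180.1]
tcp_rot: [-0.0, 1.0, -0.0, 0.0]
ft_force: [1.0, 0.7, 0.8]
gripper_width: 85.3
grasp_force: 0.0
```

play_rows(moves=[[-6,-38,0,0,0,0,1],[-6,-38,0,0,0,0,1],[-6,-36,0,0,0,0,1],[-1,-20,0,0,0,0,1],[0,0,0,0,0,0,1],[0,0,20,0,0,0,1],[0,0,30,0,0,0,1],[0,0,20,0,0,0,1],[0,0,0,0,0,0,1],[0,0,0,0,0,0,1]])

```text
t: 23.1
ee_pos: [414.8, 233.6, 109.6]
tcp_rot: [0.0, 1.0, -0.0, -0.001]
ft_force: [-0.3, 0.1, 0.8]
gripper_width: 85.5
grasp_force: 0.0
```

```bash
python3 - <<'E'
from h import *
ob,p,d=shot("w10"); P=cloud(d,ob)
blob(P,180,280,43,56)
E
```

```text
t 23.1 pos [414.8 233.6 109.6] yaw -0.0 down -1.0 w 85.5 F [-0.3  0.1  0.8]
n 5268 rect [415.67 233.25  65.92  65.16   5.56] z95 50.0
```

play_rows(moves=[[1,0.5,15,0,0,0,1],[0,0,30,0,0,0,1],[0,0,25,0,0,0,1],[0,0,15,0,0,0,1],[0,0,8,0,0,0,1],[0,0,3,0,0,0,1],[0,0,0,0,0,0,1],[0,0,0,0,0,0,0],[0,0,0,0,0,0,0],[0,0,0,0,0,0,0]], force=60)

```text
t: 23.98
ee_pos: [417.0, 234.0, 15.2]
tcp_rot: [-0.0, 1.0, -0.0, 0.001]
ft_force: [-1.5, -2.3, 15.6]
gripper_width: 64.0
grasp_force: 61.9
```

play_rows(moves=[[0,0,0,0,0,0,0],[0,0,0,0,0,0,0],[0,0,0,0,0,0,0],[0,0,-5,0,0,0,0],[0,0,-20,0,0,0,0],[0,0,-35,0,0,0,0],[0,0,-40,0,0,0,0],[0,0,-35,0,0,0,0],[0,10,-10,0,0,0,0],[3,25,0,0,0,0,0]])

```text
t: 24.82
ee_pos: [420.7, 200.4, 162.3]
tcp_rot: [-0.001, 1.0, 0.001, 0.003]
ft_force: [1.6, -1.2, -3.1]
gripper_width: 63.9
grasp_force: 67.2
```

play_rows(moves=[[5,36,0,0,0,0,0],[5,37,0,0,0,0,0],[5,37,0,0,0,0,0],[5,37,0,0,0,0,0],[5,37,0,0,0,0,0],[5,37,0,0,0,0,0],[5,37,0,0,0,0,0],[5,37,0,0,0,0,0],[5,37,0,0,0,0,0],[5,37,0,0,0,0,0]])

```text
t: 25.65
ee_pos: [468.6, -172.3, 159.1]
tcp_rot: [0.0, 1.0, -0.0, 0.0]
ft_force: [0.7, 0.6, -1.9]
gripper_width: 64.2
grasp_force: 67.1
```

play_rows(moves=[[5,37,0,0,0,0,0],[5,37,0,0,0,0,0],[5,37,0,0,0,0,0],[5,35,0,0,0,0,0],[3,20,0,0,0,0,0],[0,2,0,0,0,0,0],[0,0,15,0,0,0,0],[0,0,30,0,0,0,0],[0,0,30,0,0,0,0],[0,0,10,0,0,0,0]])

```text
t: 26.48
ee_pos: [490.2, -336.7, 70.6]
tcp_rot: [-0.002, 1.0, -0.0, -0.002]
ft_force: [-2.7, 1.0, -3.2]
gripper_width: 64.2
grasp_force: 67.2
```

play_rows(moves=[[0,0,0,0,0,0,0],[0,0,0,0,0,0,0],[0,0,0,0,0,0,0],[0,0,0,0,0,0,0],[0,0,0,0,0,0,0],[0,0,0,0,0,0,0],[0,0,0,0,0,0,0],[0,0,0,0,0,0,0],[0,0,0,0,0,0,0],[0,0,0,0,0,0,0]])

```text
t: 27.32
ee_pos: [492.1, -338.3, 73.7]
tcp_rot: [-0.0, 1.0, -0.0, -0.0]
ft_force: [-1.0, -0.1, -1.9]
gripper_width: 63.7
grasp_force: 67.3
```

```bash
python3 - <<'E'
from h import *
ob,p,d=shot("w11")
hsv=cv2.cvtColor(p,cv2.COLOR_RGB2HSV)
m=(hsv[...,0]>20)&(hsv[...,0]<35)&(hsv[...,1]>130)&(hsv[...,2]>150)
for r in rect(m,lambda u,v,z:wcast(u,v,z,ob),11,60): print(r)
E
```

```text
t 27.3167 pos [ 492.1 -338.3   73.7] yaw -0.0 down -1.0 w 63.7 F [-1.  -0.1 -1.9]
(array([318., 302.]), [461.1, -338.5, 7.8, 33.7, 0.0])
(array([196., 245.]), [496.2, -262.0, 46.1, 29.5, 53.4])
(array([319., 220.]), [511.2, -337.8, 40.9, 73.5, 1.0])
(array([ 87., 233.]), [498.0, -183.4, 121.3, 19.2, 11.2])
(array([432., 196.]), [514.7, -417.4, 112.2, 40.6, 2.3])
```

View pics/w11.png

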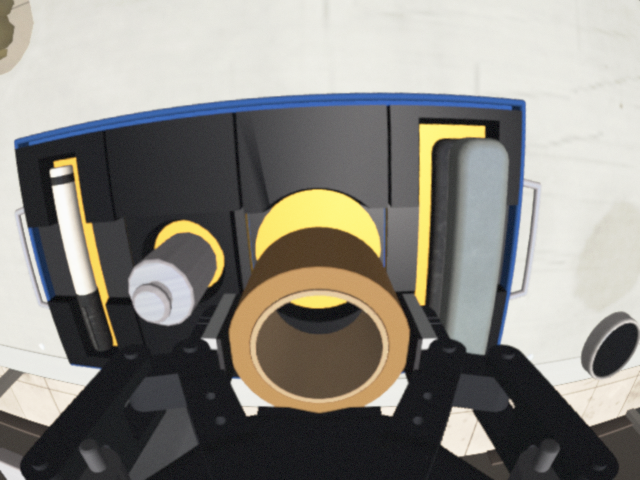

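The roll is held level at (320,340) over its pocket (318,220), which centres at (494.6,-338). The finger backs clear the weight at (170,280) and the stapler. Shift 3 mm forward, lower and release.

play_rows(moves=[[3,0,8,0,0,0,0],[0,0,14,0,0,0,0],[0,0,12,0,0,0,0],[0,0,7,0,0,0,0],[0,0,4,0,0,0,0],[0,0,2,0,0,0,0],[0,0,1,0,0,0,0],[0,0,0,0,0,0,0],[0,0,0,0,0,0,0],[0,0,0,0,0,0,0]])

```text
t: 28.2
ee_pos: [494.7, -338.0, 26.3]
tcp_rot: [-0.0, 1.0, -0.0, -0.0]
ft_force: [-5.4, 3.0, 9.4]
gripper_width: 64.1
grasp_force: 68.5
```

play_rows(moves=[[0,0,0,0,0,0,0.9],[0,0,0,0,0,0,0.9],[0,0,0,0,0,0,0.9],[0,0,0,0,0,0,0.9],[0,0,-8,0,0,0,0.9],[0,0,-25,0,0,0,0.9],[0,0,-36,0,0,0,0.9],[0,0,-36,0,0,0,0.9],[0,0,-36,0,0,0,0.9],[0,0,-15,0,0,0,0.9]])

```text
t: 29.03
ee_pos: [496.4, -339.3, 187.1]
tcp_rot: [0.002, 1.0, -0.0, 0.002]
ft_force: [2.5, -1.0, 1.1]
gripper_width: 76.6
grasp_force: 0.0
```

```bash
python3 - <<'E'
from h import *
ob,p,d=shot("w12"); P=cloud(d,ob)
blob(P,-378,-298,55,70,440,550)
blob(P,-300,-220,50,66,440,540)
blob(P,-460,-385,50,66,400,600)
blob(P,-200,-160,25.5,45,400,570)
p,_=manip.read_camera("top");cv2.imwrite("pics/end.png",cv2.resize(p[150:330,360:540,::-1],None,fx=3,fy=3))
E
```

```text
t 29.0333 pos [ 496.4 -339.3  187.1] yaw -0.0 down -1.0 w 76.6 F [ 2.5 -1.   1.1]
n 3103 rect [ 493.62 -338.7    65.33   65.43   89.58] z95 61.2
n 1245 rect [ 488.85 -258.66   37.31   37.63   74.79] z95 61.7
n 5208 rect [ 498.28 -419.51  133.22   28.8     2.3 ] z95 56.4
n 1605 rect [ 488.31 -179.84  129.68   15.12    2.86] z95 29.7
```

View pics/w12.png

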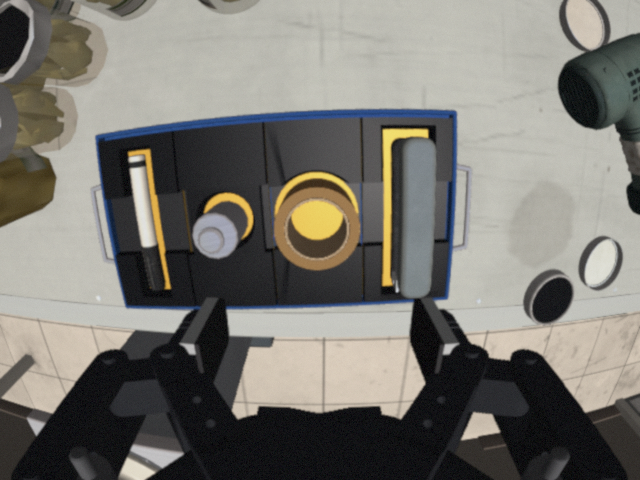

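All four tools are in their pockets at the right heights: marker (145,225), weight (220,230), roll (317,225), stapler (413,215). The gripper is clear, so I'll hand in.

```bash
python3 -c "
from cell import manip
print(manip.close_job())"
```

```text
the job is handed in; nothing more can be done
None
```

The job is handed in at about 29 s of the 112 s limit: stapler, marker, roll and steel weight each measured down on the floor of their own pocket and within about 3 mm of its centre, and the arm never went near the two jars; no verdict was returned.

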